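# Seat a chip carrier in the corner pocket of an inspection fixture

## Task

Without gripping or lifting it, push the rectangular chip carrier across the fixture plate with the fingertips until its long side lies flat against the steel rail, still well short of the corner pocket. Then slide it along, keeping it against the rail, until it is fully home in the pocket: between rail and locating pin, flat against the rail and up against the end stop. Leave all other things where they are and take the fingers away.

Things in the scene. Friction and masses are not known exactly. Their poses are not given: they have to be found in the camera images.
- fixture: aluminium fixture plate fixed to the mat, 150 mm (x) by 270 mm (y), 8 mm thick. Origin: centre of its underside, 3 mm above the table (on the mat); z up. Its x axis points away from the robot, within 20 degrees. On it stand a dark steel rail, end stop and locating pin, all 12 mm high; they form the corner pocket, 31 mm wide between rail and pin, open towards -y.
- rail_face (a point): top edge of the rail's inner face, half-way along. The rail is a straight bar along fixture y, 250 mm long (fixture y -125 to +125), 14 mm wide; its inner face, at fixture x = +50 mm, looks to -x. Axes as the fixture's.
- stop_face (a point): top edge of the end stop's inner face, 14 mm off the rail. The stop is a cross bar 14 mm thick from fixture x = +12 to +64 mm; its inner face, at fixture y = +105 mm, looks to -y.
- pin_top (a point): centre of the locating pin's top: upright pin, 12 mm in diameter, at fixture x = +13, y = +95 mm.
- pocket_home (a point): point on the plate's top (8 mm above the fixture's underside) where the centre of the carrier's underside lies when fully home, touching rail and end stop; fixture x = +36, y = +85 mm. Axes as the fixture's: +x towards the rail, +y along the rail to the end stop.
- carrier: loose rectangular chip carrier of black plastic, square metal lid in its top, 28 mm (its x) by 40 mm (its y), 14 mm high, 30 to 65 g. Origin: centre of its underside; z up. It starts flat on the plate, off the rail and 105 to 185 mm short of home along the rail, its long (y) axis within 30 degrees of the rail's direction.
- lens: round glass lens blank, disc 26 mm across and 9 mm high, lying on the fixture plate on the side away from the rail. Origin: centre of its underside. A bystander.
- jar: small flux jar with a steel cap, 42 mm across, 36 mm high, on the mat. Origin: centre of its underside. A bystander.
- spool: small grey spool, 44 mm across, 32 mm high, standing on the mat. Origin: centre of its underside. A bystander.
- weight: plain brass weight, cylinder 32 mm across, 30 mm high, on the mat. Origin: centre of its underside. A bystander.
- board: green circuit board, 75 x 60 mm, 7 mm high, flat on the mat. Origin: centre of its underside. A bystander.
- driver: screwdriver about 150 mm long, lying on the mat beyond the rail. A bystander.
- tweezers: steel tweezers 120 mm long, 15 mm wide, 6 mm high, lying on the mat on the robot's side of the fixture. A bystander.
Things that resemble listed ones, but are neither listed nor needed, are in the scene too. Several things have the shape of the carrier; the one meant has the colours described above.

How it is judged:
By the outcome, as a careful person would: the job done as asked, in the order asked, and still so for the second after the job is handed in, with the robot touching nothing.
It also fails if it takes over 61 s, if anything falls off the work surface, if the arm or the gripper's body presses on something with over 40 N, if the wrist force passes 120 N, or if a joint passes its speed limit or range.

## Robot

A 7-joint arm with a two-finger parallel gripper is mounted at the origin on the work surface. World frame = base frame: x ahead of the robot, y to its left, z up, the work surface at z = 0. Lengths are in mm, angles in rad, forces in N, time in s.
With the tool pointing down it reaches from about 400 to 850 mm from the base axis. Payload 10.4 kg.
Tool frame: the origin (TCP) lies midway between the tips of the shut fingers; the grasp point (between the pads) lies 19 mm behind it; z points along the fingers, y is the line along which they close (so a half turn about z gives the same grasp; the last joint's range is limited). The gripper opens to 87 mm and grips with 3 to 60 N. Pads are 19 mm wide; open, the fingers measure 117 mm over their backs; the gripper's body (75 mm by 190 mm) begins 51 mm behind the grasp point.
Start: joints at [-1.336, 0.332, -0.065, 1.46, 0.022, 1.35, -0.088], TCP at [159.332, 604.372, 222.576] pointing down, gripper open.
Joint ranges: [-2.6, 2.6], [-0.5, 2.12], [-1.47, 1.34], [0.16, 2.42], [-1.27, 4.41], [0.06, 2.06], [-2.6, 2.6]. Speed limits (rad/s): [2.22, 2.22, 2.79, 2.79, 3.14, 3.14, 3.14].

## Interface

Orientations are given as a rotation vector (axis times angle).
In Python, from cell import env, camera, look_for, trace gives the robot as it stands.
- The arm moves only by the shell command python3 -m pendant 'ROWS' [FORCE]. ROWS is JSON, a list of rows, each an object of numbers: "jaw": the finger opening in cm, from 0 to 8.7; "dx", "dy", "dz": the shift along the world's x, y, z in cm; "rx", "ry", "rz": the turn, a rotation vector about the world's x, y, z in rad. In form: [{"jaw": .., "dx": .., "dy": .., "dz": .., "rx": .., "ry": .., "rz": ..}, ...]. A call has 1 to 12 rows; each row is the pose to reach, as a shift and turn from the pose commanded when the call began; what a row does not reach only later rows make up. A row lasts 1/10 s, in which the tool goes at most 50 mm and 8.59 degrees, less where a joint would pass 70% of its speed; a pose out of reach is approached as far as the arm can. A call with a gripper value outside its range is refused whole. The fingers move at their own pace and stop on an object; FORCE is the grip in N (left out, the last holds). Time passes only in rows, so rows that repeat a pose let the fingers close. It gives the time, the measured TCP pose, the force, the opening and the grip force at its end, in the units of the state.
- env.read_state(): the state, without advancing time (a new reading comes with each control period).
- camera(name): name is "side" or "top" or "wrist"; returns a dict with "color" (420x560x3 uint8, red, green, blue), "intrinsics" (3x3 intrinsics, pixels), "dist_coeffs" ([k1, k2, p1, p2, k3] as OpenCV has them; the pictures are not rectified), "R" (3x3) and "t" (3): a world point X has camera coordinates R X + t. Camera axes: x right, y down, z forward; pixel columns grow to the right and rows downward; lengths in mm; the calibration is good to about 2 mm. A picture is of the moment at which its call begins. There is no depth.
- env.finish_job(): hands the job in; it is judged then, once.
Trained networks look in a picture, given as the dict that the camera call returned (one of the last four; its "shot" number tells which), for a name from the list of things; names that differ only in an ending like _2 or _b are one class to them, and where a whole thing is asked for, a point or a joint stands for the part that bears it (a point fixed in the world has none). Each returns a list of dicts, best first, with "p" (0 to 1); they miss things now and then, are a little off and sometimes report something else, mostly with a low value. They report only what shows in the picture. A call takes as long as a camera call. They do not tell look-alikes from the thing itself.
- look_for(target, picture): "position" ([x, y, z] in mm, in world coordinates, good to about 4 mm: the middle of the surface that is visible of it).
- trace(target, picture): "pixels" (420x560 bool, what is visible of it).
The state is a dict: "time": time; "q": joint angles; "dq": joint speeds; "effort": joint torques, N m; "tcp_pos": TCP position; "tcp_rot": TCP orientation; "ft_force": force on the tool from outside, world axes, zero at the start; "torque": the same for the moment, N m; "opening": opening from 0.0 (shut) to 1.0 (fully open); "grip_force": force on a finger pad.
Only numpy, scipy, OpenCV 4.12 (cv2) and the standard library are available. Lean on these libraries where they do the work, as an engineer would, in place of code of your own. Each camera call takes 0.05 s, during which the arm holds its last target. There are 200 camera calls.

## Working session

There is one attempt and no reset: what is moved stays moved. The work goes in short steps, Python scripts to look and compute and a shell command to move; the robot and the scene stay as the last step left them, time stands still between calls to the robot, and variables do not carry over. Pictures are saved under pics/ and viewed, at most 10 in all, crops included, and the job is handed in when it is done.

```bash
mkdir -p pics; ls
cat > h.py <<'E'
import numpy as np, cv2
from cell import env, camera, look_for, trace
def ray(c,uv):
    p=cv2.undistortPoints(np.array([[uv]],float),np.array(c["intrinsics"]),np.array(c["dist_coeffs"]))[0,0]
    R=np.array(c["R"]);t=np.array(c["t"]);return -R.T@t, R.T@np.array([p[0],p[1],1])
def at_z(c,uv,z):
    o,d=ray(c,uv);return o+d*(z-o[2])/d[2]
def proj(c,X):
    r,_=cv2.Rodrigues(np.array(c["R"],float))
    return cv2.projectPoints(np.array(X,float).reshape(-1,1,3),r,np.array(c["t"],float),np.array(c["intrinsics"]),np.array(c["dist_coeffs"]))[0][:,0]
def save(c,n,crop=None,s=1):
    im=c["color"][:,:,::-1]
    if crop: x0,y0,x1,y1=crop; im=im[y0:y1,x0:x1]
    cv2.imwrite("pics/"+n,cv2.resize(im,None,fx=s,fy=s,interpolation=cv2.INTER_CUBIC))
E
python3 - <<'E'
from h import *
c=camera("top");save(c,"top1.png",s=1.4)
d=camera("side");save(d,"side1.png",s=1.4)
for n in ["carrier","fixture","rail_face","stop_face","pin_top","pocket_home","lens"]:
    for cc,l in((c,"top"),(d,"side")):
        for r in look_for(n,cc)[:4]: print(n,l,np.round(r["position"],1),round(r["p"],2),proj(cc,r["position"]).round()[0])
s=env.read_state();print(s)
print(-np.array(c["R"]).T@c["t"],-np.array(d["R"]).T@d["t"])
E
```

```text
pics
carrier top [ 529.6 -112.    24.2] 0.8 [334. 245.]
carrier top [ 467.6 -266.5   16.5] 0.68 [408. 275.]
carrier top [751.6  -2.3  15.6] 0.64 [280. 139.]
carrier side [ 458.  -272.6   17.6] 0.92 [359. 358.]
carrier side [ 523.2 -117.8   20.4] 0.79 [308. 278.]
fixture top [534.3 -19.3  10.3] 0.74 [288. 242.]
fixture side [527.  -33.2  12.7] 0.84 [273. 255.]
rail_face top [533.1 -19.4  12.1] 0.75 [288. 243.]
rail_face side [521.5 -35.5   8.1] 0.86 [272. 259.]
stop_face top [527.  177.6   4.1] 0.63 [191. 246.]
stop_face top [539.2 -18.2   7. ] 0.62 [287. 240.]
stop_face side [522.9 -33.3   8.1] 0.57 [272. 258.]
pin_top top [529.9 -15.5  12. ] 0.86 [286. 245.]
pin_top top [434.4 170.1  34. ] 0.26 [192. 292.]
pin_top side [434.1 157.8  28.8] 0.19 [165. 224.]
pocket_home top [529.3 -18.7  12.9] 0.73 [288. 245.]
pocket_home side [523.7 -32.    8.5] 0.62 [271. 258.]
lens side [457.5  65.5  18.7] 0.6 [207. 246.]
{'time': 0.8, 'q': array([-1.33558079,  0.3321645 , -0.06471942,  1.46012085,  0.02161528,
        1.34989957, -0.08848571]), 'dq': array([ 0.00095425, -0.00110428, -0.00076349, -0.00033938, -0.00044998,
       -0.00137413, -0.00028891]), 'effort': array([-1.63001291e-04, -6.22982240e+01,  2.42875109e-02, -3.90102768e+01,
       -6.10929541e-02,  3.15422437e-02,  1.09309084e-05]), 'tcp_pos': array([159.33554387, 604.3626101 , 222.58779154]), 'tcp_rot': array([4.03792769e-01, 3.11553111e+00, 1.61987828e-04]), 'ft_force': array([ 0.10359699, -0.72891957,  0.87009971]), 'torque': array([ 0.04350623,  0.01108669, -0.04858415]), 'grip_force': 0.0, 'opening': 0.9959527871263218}
[456.13740965  45.13324086 947.64542406] [  88.3199624  -467.5077553   615.32688272]
```

View pics/top1.png

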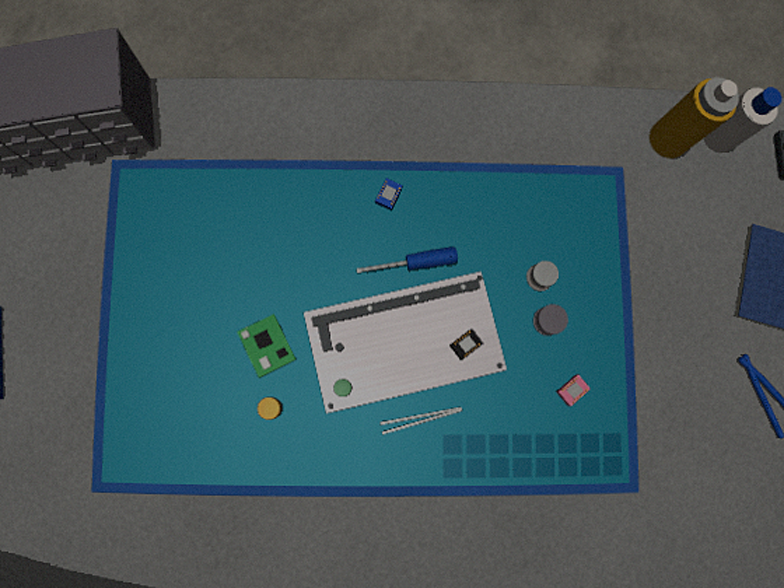

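View pics/side1.png

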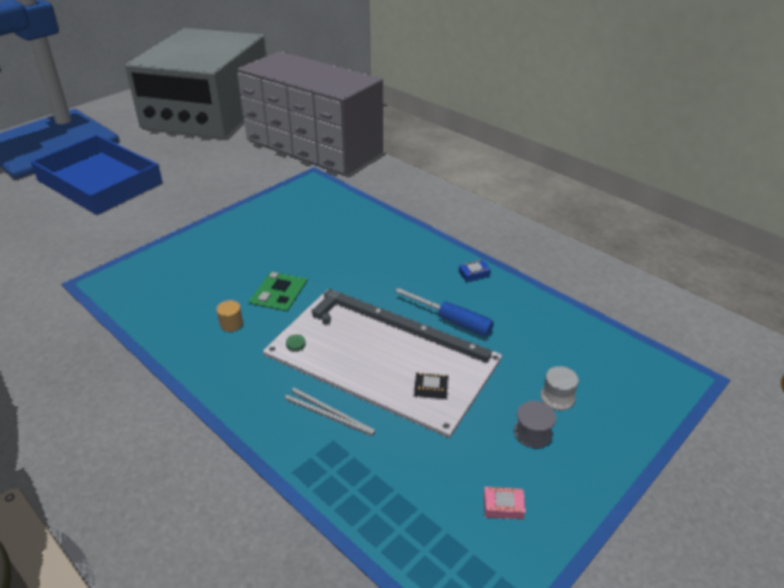

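The black carrier-shaped part on the plate at top px (334,245), i.e. (466,344) in the enlarged picture, has the described colours: black body with a metal lid. The blue one at (279,138) and the pink one at (408,278) are look-alikes lying on the mat. Next I'll fit the fixture and carrier poses and check them on a crop.

```bash
cat >> h.py <<'E'
def rect(c,mask,z):
    k=max(cv2.findContours(mask.astype(np.uint8),cv2.RETR_EXTERNAL,cv2.CHAIN_APPROX_NONE)[0],key=cv2.contourArea)
    P=np.array([at_z(c,p,z)[:2] for p in k[:,0].astype(float)],np.float32)
    return cv2.minAreaRect(P)
E
python3 - <<'E'
from h import *
c=camera("top")
hsv=cv2.cvtColor(c["color"],cv2.COLOR_RGB2HSV)
m=((hsv[...,1]<60)&(hsv[...,2]>120)).astype(np.uint8)
roi=np.zeros_like(m);roi[185:300,205:370]=1
# include dark things on plate by closing
m=cv2.morphologyEx(m*roi,cv2.MORPH_CLOSE,np.ones((3,3)))
print("plate",rect(c,m,11))
tr=trace("fixture",c)[:1]
for r in tr: print("trace fix",r["p"],rect(c,r["pixels"],11))
for r in trace("carrier",c): 
    ys,xs=np.nonzero(r["pixels"]); print("car",r["p"],xs.mean(),ys.mean(),xs.size,rect(c,r["pixels"],25))
save(c,"crop1.png",(205,180,375,305),4.5)
np.save("hsv.npy",hsv)
d=camera("side")
for r in trace("carrier",d): 
    ys,xs=np.nonzero(r["pixels"]); print("car side",r["p"],xs.mean(),ys.mean(),xs.size)
save(d,"crop2.png",(180,195,370,315),4)
E
```

```text
plate ((532.696533203125, -21.8875732421875), (151.03367614746094, 270.40673828125), 13.595623016357422)
trace fix 0.79 ((532.1407470703125, -22.430450439453125), (151.11376953125, 273.4961853027344), 13.77964973449707)
car 0.85 408.83088235294116 278.87867647058823 272 ((460.36956787109375, -264.36505126953125), (29.267471313476562, 40.833011627197266), 39.4442138671875)
car 0.8 277.2083333333333 138.7840909090909 264 ((748.9480590820312, 3.4878311157226562), (27.986583709716797, 43.502010345458984), 64.42853546142578)
car 0.75 301.1598513011152 298.6542750929368 269 ((422.8927001953125, -45.05887222290039), (15.879953384399414, 110.67874145507812), 15.949239730834961)
car 0.6 332.6479400749064 246.01123595505618 267 ((526.62841796875, -109.2516098022461), (26.508996963500977, 42.65575408935547), 39.36024856567383)
car side 0.75 359.32124352331607 358.853195164076 579
car side 0.68 338.90410958904107 193.36986301369862 292
car side 0.67 307.7734939759036 275.7253012048193 415
```

View pics/crop1.png

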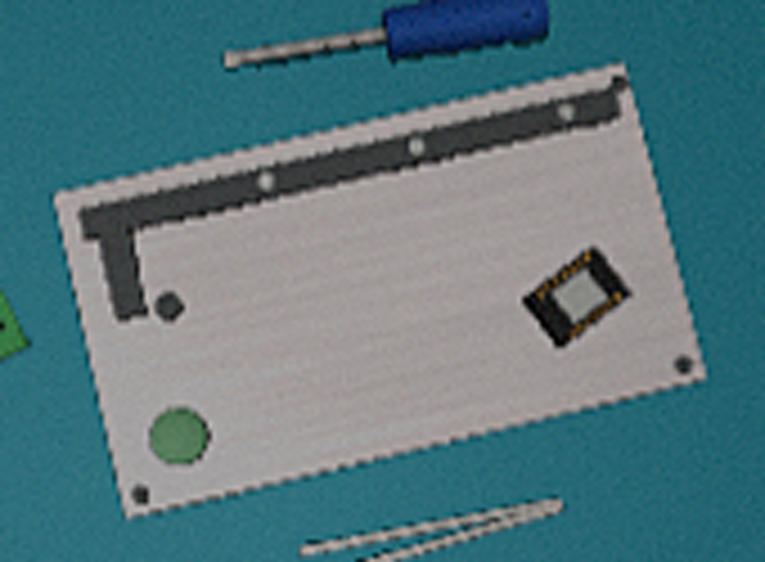

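The crop confirms it: black body with a grey metal lid at crop (577,297), native (333,246). It is on the plate, turned about 26° against the rail. The fixture yaw is about 13.6°. Rail is at the top, stop and pin at the left, lens at crop (180,436).

I'll push with the shut fingers, with the closing line parallel to the rail.

```bash
python3 -m pendant '[{"jaw":0,"dx":32,"dy":-25,"rz":0.15},{"jaw":0,"dx":32,"dy":-25,"rz":0.3},{"jaw":0,"dx":32,"dy":-25,"rz":0.45},{"jaw":0,"dx":32,"dy":-25,"rz":0.497},{"jaw":0,"dx":32,"dy":-25,"rz":0.497},{"jaw":0,"dx":32,"dy":-25,"rz":0.497},{"jaw":0,"dx":32,"dy":-25,"rz":0.497},{"jaw":0,"dx":32,"dy":-25,"rz":0.497},{"jaw":0,"dx":32,"dy":-25,"rz":0.497},{"jaw":0,"dx":32,"dy":-72.5,"rz":0.497},{"jaw":0,"dx":32,"dy":-72.5,"rz":0.497},{"jaw":0,"dx":32,"dy":-72.5,"rz":0.497}]' 20
```

```text
invalid input
```

```bash
python3 -m pendant '[{"jaw":0.0,"dx":32.0,"dy":-25.0,"dz":0.0,"rx":0.0,"ry":0.0,"rz":0.15},{"jaw":0.0,"dx":32.0,"dy":-25.0,"dz":0.0,"rx":0.0,"ry":0.0,"rz":0.3},{"jaw":0.0,"dx":32.0,"dy":-25.0,"dz":0.0,"rx":0.0,"ry":0.0,"rz":0.45},{"jaw":0.0,"dx":32.0,"dy":-25.0,"dz":0.0,"rx":0.0,"ry":0.0,"rz":0.497},{"jaw":0.0,"dx":32.0,"dy":-25.0,"dz":0.0,"rx":0.0,"ry":0.0,"rz":0.497},{"jaw":0.0,"dx":32.0,"dy":-25.0,"dz":0.0,"rx":0.0,"ry":0.0,"rz":0.497},{"jaw":0.0,"dx":32.0,"dy":-25.0,"dz":0.0,"rx":0.0,"ry":0.0,"rz":0.497},{"jaw":0.0,"dx":32.0,"dy":-25.0,"dz":0.0,"rx":0.0,"ry":0.0,"rz":0.497},{"jaw":0.0,"dx":32.0,"dy":-25.0,"dz":0.0,"rx":0.0,"ry":0.0,"rz":0.497},{"jaw":0.0,"dx":32.0,"dy":-72.5,"dz":0.0,"rx":0.0,"ry":0.0,"rz":0.497},{"jaw":0.0,"dx":32.0,"dy":-72.5,"dz":0.0,"rx":0.0,"ry":0.0,"rz":0.497},{"jaw":0.0,"dx":32.0,"dy":-72.5,"dz":0.0,"rx":0.0,"ry":0.0,"rz":0.497}]' 20
```

```text
time: 2.25
tcp_pos: [479.0, 202.8, 222.4]
tcp_rot: [0.376, -3.119, -0.0]
ft_force: [0.9, -1.2, -0.2]
opening: 0.027
grip_force: 0.0
```

```bash
python3 -m pendant '[{"jaw":0.0,"dx":0.0,"dy":-32.3,"dz":0.0,"rx":0.0,"ry":0.0,"rz":0.0},{"jaw":0.0,"dx":0.0,"dy":-32.3,"dz":0.0,"rx":0.0,"ry":0.0,"rz":0.0},{"jaw":0.0,"dx":0.0,"dy":-32.3,"dz":0.0,"rx":0.0,"ry":0.0,"rz":0.0},{"jaw":0.0,"dx":0.0,"dy":-32.3,"dz":0.0,"rx":0.0,"ry":0.0,"rz":0.0},{"jaw":0.0,"dx":0.0,"dy":-32.3,"dz":0.0,"rx":0.0,"ry":0.0,"rz":0.0},{"jaw":0.0,"dx":0.0,"dy":-32.3,"dz":0.0,"rx":0.0,"ry":0.0,"rz":0.0},{"jaw":0.0,"dx":0.0,"dy":-32.3,"dz":0.0,"rx":0.0,"ry":0.0,"rz":0.0},{"jaw":0.0,"dx":0.0,"dy":-32.3,"dz":-18.0,"rx":0.0,"ry":0.0,"rz":0.0},{"jaw":0.0,"dx":0.0,"dy":-32.3,"dz":-18.0,"rx":0.0,"ry":0.0,"rz":0.0},{"jaw":0.0,"dx":0.0,"dy":-32.3,"dz":-18.0,"rx":0.0,"ry":0.0,"rz":0.0},{"jaw":0.0,"dx":0.0,"dy":-32.3,"dz":-18.0,"rx":0.0,"ry":0.0,"rz":0.0},{"jaw":0.0,"dx":0.0,"dy":-32.3,"dz":-18.0,"rx":0.0,"ry":0.0,"rz":0.0}]'
cat >> h.py <<'E'
# fixture frame
TH=np.deg2rad(13.6);O=np.array([532.7,-21.9])
EX=np.array([np.cos(TH),np.sin(TH)]);EY=np.array([-np.sin(TH),np.cos(TH)])
def W(fx,fy): return O+fx*EX+fy*EY
def F(p): d=np.array(p)[:2]-O; return np.array([d@EX,d@EY])
E
python3 - <<'E'
from h import *
w=camera("wrist");save(w,"w1.png",s=1.3)
s=env.read_state();print(s["tcp_pos"],F(s["tcp_pos"]),s["q"],-np.array(w["R"]).T@w["t"])
print("car px", proj(w,np.r_[526.6,-109.3,25]), "home",proj(w,np.r_[W(36,85),11]),"rail",proj(w,np.r_[W(50,-60),23]))
E
```

```text
time: 3.45
tcp_pos: [476.4, -118.0, 39.2]
tcp_rot: [0.374, -3.112, -0.001]
ft_force: [-0.7, 0.4, 1.1]
opening: 0.004
grip_force: 0.0
[ 478.25799885 -118.42987042   41.75568558] [-75.61373962 -81.02166225] [-0.28702979  0.2500865   0.48594555  2.01780196 -0.14584578  0.9101647
  2.08636816] [ 400.39218332 -138.56339858  202.19655653]
car px [[277.10037173 318.48682922]] home [[503.19078767 376.9555397 ]] rail [[310.06918022 407.75027049]]
```

View pics/w1.png

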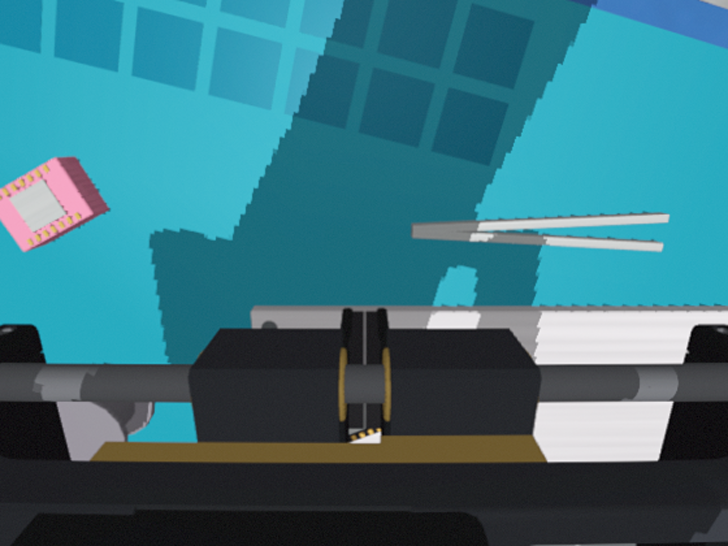

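The wrist view is on the near side and shows mostly fingers, with narrow tips around (365,430). I'll open the jaw to 1.6 cm for a wider two-point push face, then descend and push gently towards the rail.

```bash
python3 -m pendant '[{"jaw":1.6,"dx":0.0,"dy":0.0,"dz":-1.5,"rx":0.0,"ry":0.0,"rz":0.0},{"jaw":1.6,"dx":0.0,"dy":0.0,"dz":-2.65,"rx":0.0,"ry":0.0,"rz":0.0},{"jaw":1.6,"dx":0.0,"dy":0.0,"dz":-2.65,"rx":0.0,"ry":0.0,"rz":0.0},{"jaw":1.6,"dx":0.0,"dy":0.0,"dz":-2.65,"rx":0.0,"ry":0.0,"rz":0.0},{"jaw":1.6,"dx":0.97,"dy":0.24,"dz":-2.65,"rx":0.0,"ry":0.0,"rz":0.0},{"jaw":1.6,"dx":1.46,"dy":0.35,"dz":-2.65,"rx":0.0,"ry":0.0,"rz":0.0},{"jaw":1.6,"dx":1.94,"dy":0.47,"dz":-2.65,"rx":0.0,"ry":0.0,"rz":0.0},{"jaw":1.6,"dx":2.43,"dy":0.59,"dz":-2.65,"rx":0.0,"ry":0.0,"rz":0.0},{"jaw":1.6,"dx":2.92,"dy":0.7,"dz":-2.65,"rx":0.0,"ry":0.0,"rz":0.0},{"jaw":1.6,"dx":3.4,"dy":0.82,"dz":-2.65,"rx":0.0,"ry":0.0,"rz":0.0},{"jaw":1.6,"dx":3.89,"dy":0.94,"dz":-2.65,"rx":0.0,"ry":0.0,"rz":0.0},{"jaw":1.6,"dx":3.89,"dy":0.94,"dz":-2.65,"rx":0.0,"ry":0.0,"rz":0.0}]'
python3 - <<'E'
from h import *
c=camera("top");d=camera("side")
a=cv2.resize(c["color"][170:310,205:375],None,fx=3.5,fy=3.5);b=cv2.resize(d["color"][185:325,180:370],None,fx=3.5,fy=3.5)
h=max(a.shape[0],b.shape[0]);a=cv2.resize(a,(400,329));b=cv2.resize(b,(400,295))
b=np.vstack([b,np.zeros((34,400,3),np.uint8)])
cv2.imwrite("pics/p2.png",np.hstack([a,b])[:,:,::-1])
s=env.read_state();print(s["tcp_pos"],F(s["tcp_pos"]),s["ft_force"])
E
```

```text
time: 4.7
tcp_pos: [519.0, -109.0, 16.1]
tcp_rot: [-0.376, 3.119, -0.0]
ft_force: [0.3, 0.2, -0.0]
opening: 0.179
grip_force: 0.0
[ 518.23306059 -109.29686276   15.99040082] [-34.61198389 -81.54455547] [ 0.47225501 -0.0199668  -0.31751591]
```

View pics/p2.png

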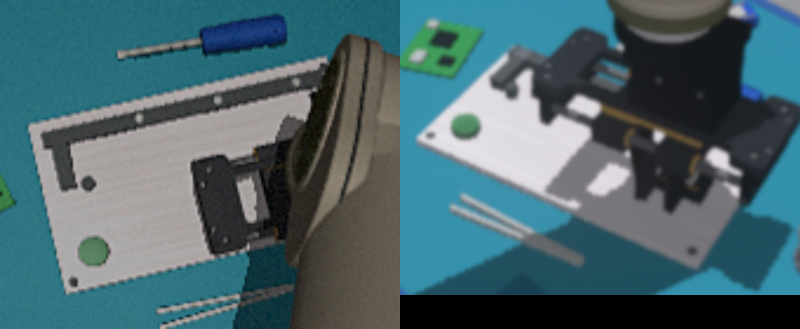

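The top view (left) and side view (right) show the gripper hiding the carrier, and nothing else has moved. I'll continue towards the rail and watch the force.

```bash
python3 -m pendant '[{"jaw":1.6,"dx":0.49,"dy":0.12,"dz":0.0,"rx":0.0,"ry":0.0,"rz":0.0},{"jaw":1.6,"dx":0.97,"dy":0.24,"dz":0.0,"rx":0.0,"ry":0.0,"rz":0.0},{"jaw":1.6,"dx":1.46,"dy":0.35,"dz":0.0,"rx":0.0,"ry":0.0,"rz":0.0},{"jaw":1.6,"dx":1.94,"dy":0.47,"dz":0.0,"rx":0.0,"ry":0.0,"rz":0.0},{"jaw":1.6,"dx":2.43,"dy":0.59,"dz":0.0,"rx":0.0,"ry":0.0,"rz":0.0},{"jaw":1.6,"dx":2.92,"dy":0.7,"dz":0.0,"rx":0.0,"ry":0.0,"rz":0.0},{"jaw":1.6,"dx":3.4,"dy":0.82,"dz":0.0,"rx":0.0,"ry":0.0,"rz":0.0},{"jaw":1.6,"dx":3.89,"dy":0.94,"dz":0.0,"rx":0.0,"ry":0.0,"rz":0.0},{"jaw":1.6,"dx":4.2,"dy":1.01,"dz":0.0,"rx":0.0,"ry":0.0,"rz":0.0},{"jaw":1.6,"dx":4.2,"dy":1.01,"dz":0.0,"rx":0.0,"ry":0.0,"rz":0.0}]'
python3 -m pendant '[{"jaw":1.6,"dx":0.1,"dy":0.02,"dz":0.0,"rx":0.0,"ry":0.0,"rz":0.0},{"jaw":1.6,"dx":0.2,"dy":0.05,"dz":0.0,"rx":0.0,"ry":0.0,"rz":0.0},{"jaw":1.6,"dx":0.2,"dy":0.05,"dz":0.0,"rx":0.0,"ry":0.0,"rz":0.0}]'
python3 - <<'E'
from h import *
w=camera("wrist");save(w,"w2.png",s=1.2)
s=env.read_state();print(s["tcp_pos"],F(s["tcp_pos"]),s["ft_force"])
E
```

```text
time: 5.8
tcp_pos: [560.7, -98.9, 16.1]
tcp_rot: [-0.375, 3.119, -0.0]
ft_force: [-0.6, 0.5, 0.4]
opening: 0.187
grip_force: 0.0
time: 6.1
tcp_pos: [561.7, -98.7, 16.0]
tcp_rot: [0.374, -3.118, -0.001]
ft_force: [-2.9, -0.0, 2.0]
opening: 0.185
grip_force: 1.5
[561.65968787 -98.70350652  15.9582799 ] [ 10.08794838 -81.45965525] [-2.7846822  -0.30553035  2.24047393]
```

```bash
python3 -m pendant '[{"jaw":1.6,"dx":0.05,"dy":0.01,"dz":0.0,"rx":0.0,"ry":0.0,"rz":0.0},{"jaw":1.6,"dx":0.05,"dy":0.01,"dz":0.0,"rx":0.0,"ry":0.0,"rz":0.0}]'
python3 -m pendant '[{"jaw":1.6,"dx":0.05,"dy":0.01,"dz":0.0,"rx":0.0,"ry":0.0,"rz":0.0},{"jaw":1.6,"dx":0.05,"dy":0.01,"dz":0.0,"rx":0.0,"ry":0.0,"rz":0.0}]'
```

```text
time: 6.35
tcp_pos: [561.8, -98.7, 15.9]
tcp_rot: [0.374, -3.117, -0.001]
ft_force: [-6.9, -0.4, 4.6]
opening: 0.187
grip_force: 2.9
time: 6.55
tcp_pos: [561.8, -98.7, 15.9]
tcp_rot: [0.374, -3.117, -0.001]
ft_force: [-7.6, 0.5, 5.0]
opening: 0.185
grip_force: 3.9
```

Contact with the rail: it stalls at 7.6 N. I'll retract and look.

```bash
python3 -m pendant '[{"jaw":1.6,"dx":-0.97,"dy":-0.24,"dz":0.0,"rx":0.0,"ry":0.0,"rz":0.0},{"jaw":1.6,"dx":-1.94,"dy":-0.47,"dz":0.0,"rx":0.0,"ry":0.0,"rz":0.0},{"jaw":1.6,"dx":-1.94,"dy":-0.47,"dz":12.0,"rx":0.0,"ry":0.0,"rz":0.0},{"jaw":1.6,"dx":-1.94,"dy":-0.47,"dz":12.0,"rx":0.0,"ry":0.0,"rz":0.0},{"jaw":1.6,"dx":-1.94,"dy":-0.47,"dz":12.0,"rx":0.0,"ry":0.0,"rz":0.0},{"jaw":1.6,"dx":0.0,"dy":-25.0,"dz":12.0,"rx":0.0,"ry":0.0,"rz":0.0},{"jaw":1.6,"dx":0.0,"dy":-25.0,"dz":12.0,"rx":0.0,"ry":0.0,"rz":0.0},{"jaw":1.6,"dx":0.0,"dy":-25.0,"dz":12.0,"rx":0.0,"ry":0.0,"rz":0.0},{"jaw":1.6,"dx":0.0,"dy":-25.0,"dz":12.0,"rx":0.0,"ry":0.0,"rz":0.0},{"jaw":1.6,"dx":0.0,"dy":-25.0,"dz":12.0,"rx":0.0,"ry":0.0,"rz":0.0},{"jaw":1.6,"dx":0.0,"dy":-25.0,"dz":12.0,"rx":0.0,"ry":0.0,"rz":0.0}]'
python3 - <<'E'
from h import *
c=camera("top");d=camera("side")
a=c["color"][180:305,205:375];b=d["color"][195:315,180:370]
a=cv2.resize(a,(800,588),interpolation=cv2.INTER_CUBIC)
cv2.imwrite("pics/p3.png",a[:,:,::-1])
for r in trace("carrier",c): 
    if r["pixels"].any():
        q=rect(c,r["pixels"],25); print("car",round(r["p"],2),q,F(q[0]))
s=env.read_state();print(s["tcp_pos"],s["ft_force"])
E
```

```text
time: 7.65
tcp_pos: [559.9, -356.5, 136.0]
tcp_rot: [0.361, -3.119, 0.007]
ft_force: [-1.3, 0.5, -0.6]
opening: 0.182
grip_force: 0.0
car 0.82 ((461.7591247558594, -264.6443176269531), (29.85511016845703, 40.88176727294922), 40.493473052978516) [-126.03117587 -219.25682254]
car 0.54 ((586.1307373046875, -100.92037963867188), (27.856525421142578, 40.49631118774414), 17.88612937927246) [ 33.35157385 -89.36854373]
car 0.51 ((749.1519165039062, 3.899080276489258), (28.905942916870117, 43.70237731933594), 64.42352294921875) [216.44927159 -25.82126115]
[ 562.96113722 -348.11762784  135.83321811] [ 0.47272171  0.05287258 -0.37143473]
```

View pics/p3.png

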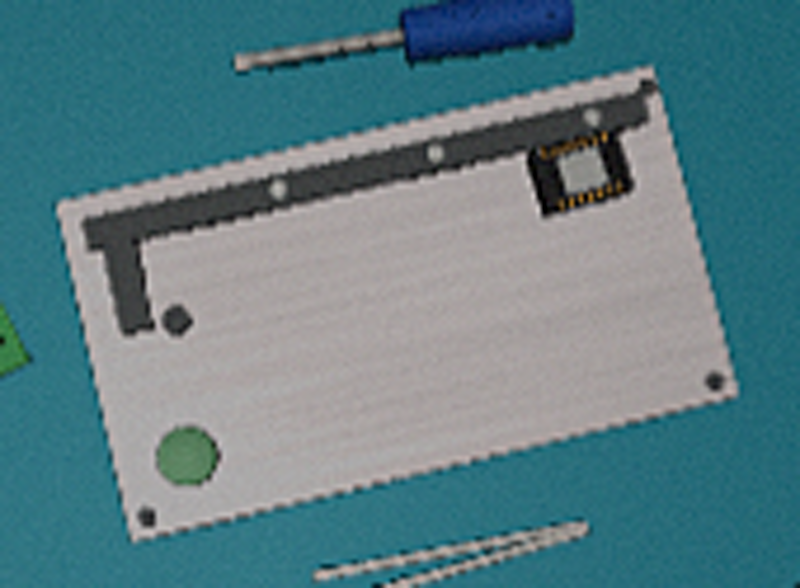

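The picture shows the carrier at the rail, corners (545,215) and (632,187). It may still be a few degrees off, with its left end slightly away from the rail. I'll measure the edges at subpixel level.

```bash
cat >> h.py <<'E'
def edge(c,fy0,fy1,fx0,fx1,z,n=25):
    """subpixel dark/bright transition along fixture x for each fy; returns (fy,fx) pairs"""
    g=cv2.cvtColor(c["color"],cv2.COLOR_RGB2GRAY).astype(np.float32);out=[]
    xs=np.arange(fx0,fx1,0.25)
    for fy in np.linspace(fy0,fy1,n):
        uv=proj(c,[np.r_[W(x,fy),z] for x in xs]).astype(np.float32)
        v=cv2.remap(g,uv[:,0].reshape(1,-1),uv[:,1].reshape(1,-1),cv2.INTER_LINEAR)[0]
        lo,hi=np.percentile(v,5),np.percentile(v,95);k=np.nonzero((v[:-1]>(lo+hi)/2)&(v[1:]<=(lo+hi)/2))[0]
        if len(k): out.append((fy,xs[k[0]]))
    return np.array(out)
def fit(e):
    p=np.polyfit(e[:,0],e[:,1],1);r=e[:,1]-np.polyval(p,e[:,0]);e=e[abs(r)<1.5*r.std()+.3]
    p=np.polyfit(e[:,0],e[:,1],1);return p,(e[:,1]-np.polyval(p,e[:,0])).std(),len(e)
E
python3 - <<'E'
from h import *
c=camera("top")
print("rail",fit(edge(c,-55,70,20,60,11,60)))
print("car",fit(edge(c,-103,-74,0,40,11,30)))
e=edge(c,-115,-60,0,60,11,45);print(e.round(1).tolist())
E
```

```text
rail (array([7.77049180e-04, 4.95983388e+01]), np.float64(0.37887304323113535), 60)
car (array([-8.39822024e-03,  1.97817575e+01]), np.float64(0.31676666453826724), 30)
[[-115.0, 48.8], [-113.8, 48.5], [-112.5, 23.8], [-111.2, 22.8], [-110.0, 22.2], [-108.8, 22.2], [-107.5, 22.2], [-106.2, 21.5], [-105.0, 21.2], [-103.8, 21.2], [-102.5, 21.2], [-101.2, 21.2], [-100.0, 21.0], [-98.8, 20.5], [-97.5, 20.2], [-96.2, 20.2], [-95.0, 20.5], [-93.8, 20.8], [-92.5, 20.8], [-91.2, 20.8], [-90.0, 20.5], [-88.8, 20.5], [-87.5, 20.5], [-86.2, 20.8], [-85.0, 21.0], [-83.8, 21.8], [-82.5, 20.5], [-81.2, 20.2], [-80.0, 20.8], [-78.8, 20.5], [-77.5, 20.8], [-76.2, 20.8], [-75.0, 20.2], [-73.8, 20.2], [-72.5, 20.2], [-71.2, 20.5], [-70.0, 27.5], [-68.8, 40.8], [-67.5, 50.2], [-66.2, 50.0], [-65.0, 49.8], [-63.8, 49.5], [-62.5, 49.2], [-61.2, 49.5], [-60.0, 49.8]]
```

The fixture calibration holds: the rail edge measures 49.6 against 50 nominal. The carrier's near edge is at 20.3–22 mm against 21.6 expected when flush, so there may be 1–2° of tilt left. I'll take one close look with the wrist camera.

```bash
python3 -m pendant '[{"jaw":1.6,"dx":10.7,"dy":26.8,"dz":0.0,"rx":0.0,"ry":0.0,"rz":0.0},{"jaw":1.6,"dx":10.7,"dy":26.8,"dz":0.0,"rx":0.0,"ry":0.0,"rz":0.0},{"jaw":1.6,"dx":10.7,"dy":26.8,"dz":0.0,"rx":0.0,"ry":0.0,"rz":0.0},{"jaw":1.6,"dx":10.7,"dy":26.8,"dz":0.0,"rx":0.0,"ry":0.0,"rz":0.0},{"jaw":1.6,"dx":10.7,"dy":26.8,"dz":0.0,"rx":0.0,"ry":0.0,"rz":0.0},{"jaw":1.6,"dx":10.7,"dy":26.8,"dz":0.0,"rx":0.0,"ry":0.0,"rz":0.0},{"jaw":1.6,"dx":10.7,"dy":26.8,"dz":0.0,"rx":0.0,"ry":0.0,"rz":0.0},{"jaw":1.6,"dx":10.7,"dy":26.8,"dz":0.0,"rx":0.0,"ry":0.0,"rz":0.0},{"jaw":1.6,"dx":10.7,"dy":26.8,"dz":0.0,"rx":0.0,"ry":0.0,"rz":0.0}]'
python3 - <<'E'
from h import *
w=camera("wrist")
pts=[np.r_[W(36,-89),25],np.r_[W(50,-89),23],np.r_[W(50,-40),23],np.r_[W(22,-69),11],np.r_[W(22,-109),11]]
print(proj(w,pts).round(), env.read_state()["tcp_pos"])
u,v=proj(w,pts[0])[0]
x0=int(np.clip(u-110,0,340));y0=int(np.clip(v-80,0,255));print(x0,y0)
save(w,"w3.png",(x0,y0,x0+220,y0+165),3.6)
E
```

```text
time: 8.75
tcp_pos: [669.7, -81.0, 136.4]
tcp_rot: [-0.374, 3.119, -0.001]
ft_force: [0.0, -0.8, -0.2]
opening: 0.179
grip_force: 0.0
[[283. 100.]
 [283. 118.]
 [342. 118.]
 [307.  83.]
 [259.  83.]] [669.68355388 -81.6098433  136.40135023]
173 19
```

View pics/w3.png

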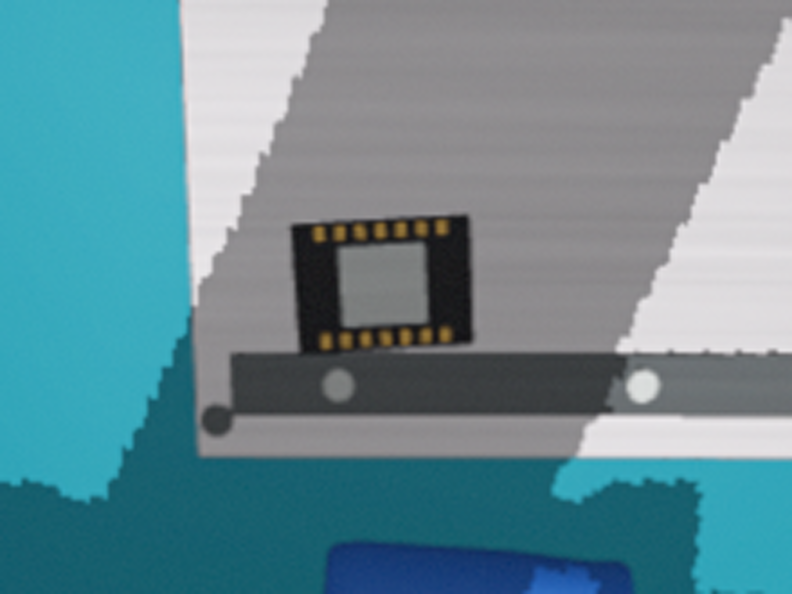

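The carrier's right (+y) end is still about 2 mm off the rail: its lower edge runs from (302,353) to (472,342), a tilt of about 3°. Its corner had slipped between the open fingers. I'll push again with the fingers shut, nearer the +y end.

```bash
python3 -m pendant '[{"jaw":0.0,"dx":-12.8,"dy":-2.05,"dz":0.0,"rx":0.0,"ry":0.0,"rz":0.0},{"jaw":0.0,"dx":-12.8,"dy":-2.05,"dz":0.0,"rx":0.0,"ry":0.0,"rz":0.0},{"jaw":0.0,"dx":-12.8,"dy":-2.05,"dz":0.0,"rx":0.0,"ry":0.0,"rz":0.0},{"jaw":0.0,"dx":-12.8,"dy":-2.05,"dz":0.0,"rx":0.0,"ry":0.0,"rz":0.0},{"jaw":0.0,"dx":-12.8,"dy":-2.05,"dz":-4.0,"rx":0.0,"ry":0.0,"rz":0.0},{"jaw":0.0,"dx":-12.8,"dy":-2.05,"dz":-8.0,"rx":0.0,"ry":0.0,"rz":0.0},{"jaw":0.0,"dx":-12.8,"dy":-2.05,"dz":-12.0,"rx":0.0,"ry":0.0,"rz":0.0},{"jaw":0.0,"dx":-12.8,"dy":-2.05,"dz":-12.0,"rx":0.0,"ry":0.0,"rz":0.0},{"jaw":0.0,"dx":-12.8,"dy":-2.05,"dz":-12.0,"rx":0.0,"ry":0.0,"rz":0.0}]'
python3 -m pendant '[{"jaw":0.0,"dx":0.49,"dy":0.12,"dz":0.0,"rx":0.0,"ry":0.0,"rz":0.0},{"jaw":0.0,"dx":0.97,"dy":0.24,"dz":0.0,"rx":0.0,"ry":0.0,"rz":0.0},{"jaw":0.0,"dx":1.46,"dy":0.35,"dz":0.0,"rx":0.0,"ry":0.0,"rz":0.0},{"jaw":0.0,"dx":1.8,"dy":0.43,"dz":0.0,"rx":0.0,"ry":0.0,"rz":0.0},{"jaw":0.0,"dx":2.05,"dy":0.5,"dz":0.0,"rx":0.0,"ry":0.0,"rz":0.0},{"jaw":0.0,"dx":2.05,"dy":0.5,"dz":0.0,"rx":0.0,"ry":0.0,"rz":0.0}]'
```

```text
time: 9.7
tcp_pos: [542.2, -101.8, 15.7]
tcp_rot: [0.373, -3.119, 0.0]
ft_force: [-0.4, -0.7, -0.1]
opening: 0.002
grip_force: 0.0
time: 10.3
tcp_pos: [561.8, -96.1, 15.9]
tcp_rot: [0.374, -3.117, -0.001]
ft_force: [-5.2, -0.6, 4.0]
opening: 0.005
grip_force: 2.3
```

```bash
python3 -m pendant '[{"jaw":0.0,"dx":0.15,"dy":0.04,"dz":0.0,"rx":0.0,"ry":0.0,"rz":0.0},{"jaw":0.0,"dx":0.15,"dy":0.04,"dz":0.0,"rx":0.0,"ry":0.0,"rz":0.0}]'
python3 -m pendant '[{"jaw":0.0,"dx":-0.97,"dy":-0.24,"dz":0.0,"rx":0.0,"ry":0.0,"rz":0.0},{"jaw":0.0,"dx":-2.0,"dy":-0.5,"dz":0.0,"rx":0.0,"ry":0.0,"rz":0.0},{"jaw":0.0,"dx":-2.0,"dy":-0.5,"dz":12.0,"rx":0.0,"ry":0.0,"rz":0.0},{"jaw":0.0,"dx":-2.0,"dy":-0.5,"dz":12.0,"rx":0.0,"ry":0.0,"rz":0.0},{"jaw":0.0,"dx":-2.0,"dy":-0.5,"dz":12.0,"rx":0.0,"ry":0.0,"rz":0.0},{"jaw":0.0,"dx":10.7,"dy":1.8,"dz":12.0,"rx":0.0,"ry":0.0,"rz":0.0},{"jaw":0.0,"dx":10.7,"dy":1.8,"dz":12.0,"rx":0.0,"ry":0.0,"rz":0.0},{"jaw":0.0,"dx":10.7,"dy":1.8,"dz":12.0,"rx":0.0,"ry":0.0,"rz":0.0},{"jaw":0.0,"dx":10.7,"dy":1.8,"dz":12.0,"rx":0.0,"ry":0.0,"rz":0.0},{"jaw":0.0,"dx":10.7,"dy":1.8,"dz":12.0,"rx":0.0,"ry":0.0,"rz":0.0}]'
cat >> h.py <<'E'
def dark(w,fx=36,fy=-89):
    u,v=proj(w,np.r_[W(fx,fy),25])[0];im=w["color"].astype(int)
    g=im.max(2);m=(g<55).astype(np.uint8)
    m=cv2.morphologyEx(m,cv2.MORPH_CLOSE,np.ones((9,9)))
    n,l,st,ce=cv2.connectedComponentsWithStats(m);k=l[int(round(v)),int(round(u))]
    mm=(l==k) if k else m*0
    q=rect(w,mm.astype(np.uint8),25) if k else None
    return q
E
python3 - <<'E'
from h import *
w=camera("wrist")
print(env.read_state()["tcp_pos"])
q=dark(w);print(q,F(q[0]) if q else 0)
# rail inner top edge angle in world at z=23 by gradient: bright plate -> rail
e=edge(w,-60,-30,38,58,23,20);print("rail",fit(e))
u,v=proj(w,np.r_[W(36,-89),25])[0]
x0=int(np.clip(u-80,0,400));y0=int(np.clip(v-60,0,300))
save(w,"w4.png",(x0,y0,x0+160,y0+120),5)
E
```

```text
time: 10.5
tcp_pos: [561.9, -96.1, 15.7]
tcp_rot: [0.373, -3.114, -0.001]
ft_force: [-10.4, -0.7, 8.7]
opening: 0.009
grip_force: 5.2
time: 11.5
tcp_pos: [670.7, -78.0, 135.5]
tcp_rot: [0.374, -3.118, 0.001]
ft_force: [-0.6, 0.4, -0.4]
opening: 0.006
grip_force: 0.0
[670.316095   -78.37376355 135.88668191]
None 0
rail (array([-5.11904762e-03,  4.87321429e+01]), np.float64(0.10975665153598264), 20)
```

View pics/w4.png

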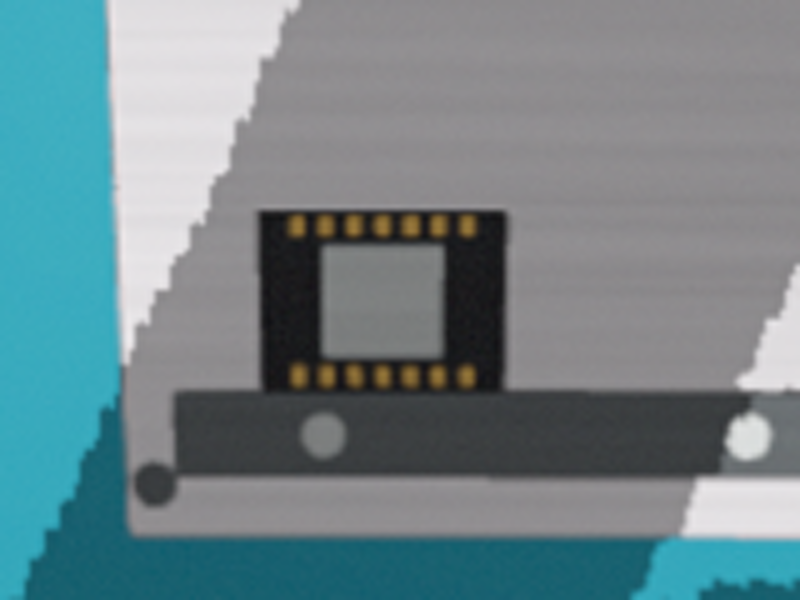

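The carrier is now flush: its lower edge at crop y≈390 runs along the rail, with its -y end about 14 mm from the rail's end, so its centre is at fy ≈ -91. Next I'll place the shut fingers behind its -y end.

```bash
python3 -m pendant '[{"jaw":0.0,"dx":-7.3,"dy":-7.0,"dz":0.0,"rx":0.0,"ry":0.0,"rz":0.0},{"jaw":0.0,"dx":-7.3,"dy":-7.0,"dz":0.0,"rx":0.0,"ry":0.0,"rz":0.0},{"jaw":0.0,"dx":-7.3,"dy":-7.0,"dz":0.0,"rx":0.0,"ry":0.0,"rz":0.0},{"jaw":0.0,"dx":-7.3,"dy":-7.0,"dz":-4.0,"rx":0.0,"ry":0.0,"rz":0.0},{"jaw":0.0,"dx":-7.3,"dy":-7.0,"dz":-8.0,"rx":0.0,"ry":0.0,"rz":0.0},{"jaw":0.0,"dx":-7.3,"dy":-7.0,"dz":-12.0,"rx":0.0,"ry":0.0,"rz":0.0},{"jaw":0.0,"dx":-7.3,"dy":-7.0,"dz":-12.0,"rx":0.0,"ry":0.0,"rz":0.0},{"jaw":0.0,"dx":-7.3,"dy":-7.0,"dz":-12.0,"rx":0.0,"ry":0.0,"rz":0.0}]'
python3 -c "
from h import *
s=env.read_state();print(s['tcp_pos'],F(s['tcp_pos']),s['ft_force'])"
```

```text
time: 12.35
tcp_pos: [597.1, -148.0, 16.2]
tcp_rot: [0.373, -3.119, -0.0]
ft_force: [-0.1, -0.2, 0.5]
opening: 0.005
grip_force: 0.0
[ 597.09753481 -148.0295334    16.21207893] [  32.93352736 -137.7355599 ] [-0.14442813 -0.1735478   0.45802624]
```

```bash
python3 -m pendant '[{"jaw":0.0,"dx":-0.173,"dy":0.782,"dz":0.0,"rx":0.0,"ry":0.0,"rz":0.0},{"jaw":0.0,"dx":-0.346,"dy":1.564,"dz":0.0,"rx":0.0,"ry":0.0,"rz":0.0},{"jaw":0.0,"dx":-0.518,"dy":2.345,"dz":0.0,"rx":0.0,"ry":0.0,"rz":0.0},{"jaw":0.0,"dx":-0.691,"dy":3.126,"dz":0.0,"rx":0.0,"ry":0.0,"rz":0.0},{"jaw":0.0,"dx":-0.864,"dy":3.908,"dz":0.0,"rx":0.0,"ry":0.0,"rz":0.0},{"jaw":0.0,"dx":-1.037,"dy":4.69,"dz":0.0,"rx":0.0,"ry":0.0,"rz":0.0},{"jaw":0.0,"dx":-1.21,"dy":5.471,"dz":0.0,"rx":0.0,"ry":0.0,"rz":0.0},{"jaw":0.0,"dx":-1.382,"dy":6.253,"dz":0.0,"rx":0.0,"ry":0.0,"rz":0.0},{"jaw":0.0,"dx":-1.555,"dy":7.034,"dz":0.0,"rx":0.0,"ry":0.0,"rz":0.0},{"jaw":0.0,"dx":-1.728,"dy":7.816,"dz":0.0,"rx":0.0,"ry":0.0,"rz":0.0},{"jaw":0.0,"dx":-1.728,"dy":7.816,"dz":0.0,"rx":0.0,"ry":0.0,"rz":0.0}]'
python3 - <<'E'
from h import *
s=env.read_state();print(s['tcp_pos'],F(s['tcp_pos']),s['ft_force'])
c=camera("top");d=camera("side")
a=cv2.resize(c["color"][180:305,205:375],(476,350),interpolation=cv2.INTER_CUBIC);b=cv2.resize(d["color"][205:305,205:355][:,:],(324,216),interpolation=cv2.INTER_CUBIC)
b=np.vstack([b,np.zeros((134,324,3),np.uint8)])
cv2.imwrite("pics/p5.png",np.hstack([a,b])[:,:,::-1])
E
```

```text
time: 13.45
tcp_pos: [580.8, -67.7, 16.0]
tcp_rot: [0.377, -3.119, -0.001]
ft_force: [-0.5, -0.4, -0.4]
opening: 0.003
grip_force: 0.0
[580.83492366 -67.65370981  15.98012699] [ 36.02664456 -55.78936923] [-0.46268399 -0.35753546 -0.37700756]
```

View pics/p5.png

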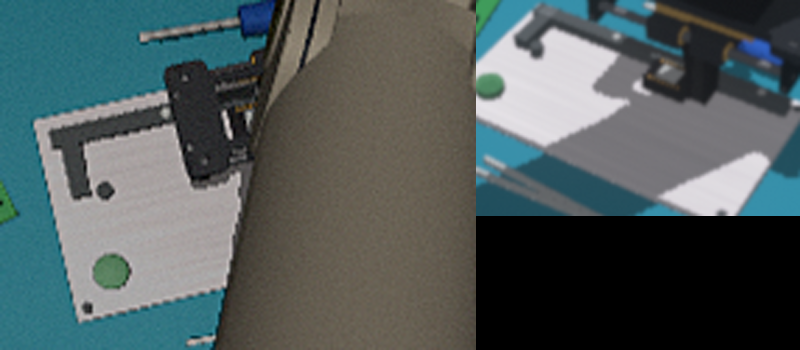

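The side view (right) shows the carrier ahead of the fingers, along the rail at (665,75), and the forces are near zero. I'll continue to just short of the pin.

```bash
python3 -m pendant '[{"jaw":0.0,"dx":-0.18,"dy":0.78,"dz":0.0,"rx":0.0,"ry":0.0,"rz":0.0},{"jaw":0.0,"dx":-0.36,"dy":1.56,"dz":0.0,"rx":0.0,"ry":0.0,"rz":0.0},{"jaw":0.0,"dx":-0.54,"dy":2.34,"dz":0.0,"rx":0.0,"ry":0.0,"rz":0.0},{"jaw":0.0,"dx":-0.72,"dy":3.12,"dz":0.0,"rx":0.0,"ry":0.0,"rz":0.0},{"jaw":0.0,"dx":-0.9,"dy":3.9,"dz":0.0,"rx":0.0,"ry":0.0,"rz":0.0},{"jaw":0.0,"dx":-1.08,"dy":4.68,"dz":0.0,"rx":0.0,"ry":0.0,"rz":0.0},{"jaw":0.0,"dx":-1.26,"dy":5.46,"dz":0.0,"rx":0.0,"ry":0.0,"rz":0.0},{"jaw":0.0,"dx":-1.44,"dy":6.24,"dz":0.0,"rx":0.0,"ry":0.0,"rz":0.0},{"jaw":0.0,"dx":-1.62,"dy":7.02,"dz":0.0,"rx":0.0,"ry":0.0,"rz":0.0},{"jaw":0.0,"dx":-1.62,"dy":7.02,"dz":0.0,"rx":0.0,"ry":0.0,"rz":0.0}]'
python3 -m pendant '[{"jaw":0.0,"dx":0.23,"dy":-0.97,"dz":0.0,"rx":0.0,"ry":0.0,"rz":0.0},{"jaw":0.0,"dx":0.47,"dy":-1.94,"dz":0.0,"rx":0.0,"ry":0.0,"rz":0.0},{"jaw":0.0,"dx":0.47,"dy":-1.94,"dz":12.0,"rx":0.0,"ry":0.0,"rz":0.0},{"jaw":0.0,"dx":0.47,"dy":-1.94,"dz":12.0,"rx":0.0,"ry":0.0,"rz":0.0},{"jaw":0.0,"dx":0.47,"dy":-1.94,"dz":12.0,"rx":0.0,"ry":0.0,"rz":0.0},{"jaw":0.0,"dx":8.0,"dy":5.0,"dz":12.0,"rx":0.0,"ry":0.0,"rz":0.0},{"jaw":0.0,"dx":8.0,"dy":5.0,"dz":12.0,"rx":0.0,"ry":0.0,"rz":0.0},{"jaw":0.0,"dx":8.0,"dy":5.0,"dz":12.0,"rx":0.0,"ry":0.0,"rz":0.0},{"jaw":0.0,"dx":8.0,"dy":5.0,"dz":12.0,"rx":0.0,"ry":0.0,"rz":0.0}]'
python3 - <<'E'
from h import *
s=env.read_state();print(s['tcp_pos'],F(s['tcp_pos']),s['ft_force'])
w=camera("wrist");cv2.imwrite("w6.png",w["color"][:,:,::-1])
e=edge(w,-10,110,5,60,25,61);print(e.round(1).tolist())
for r in trace("carrier",w)[:3]:
    q=rect(w,r["pixels"],25);print(r["p"],q,F(q[0]))
E
```

```text
time: 14.55
tcp_pos: [564.6, 2.5, 16.0]
tcp_rot: [0.378, -3.119, -0.001]
ft_force: [-0.3, 0.6, -0.4]
opening: 0.005
grip_force: 0.0
time: 15.45
tcp_pos: [645.3, 50.2, 135.2]
tcp_rot: [0.375, -3.118, 0.002]
ft_force: [0.5, -0.2, 0.4]
opening: 0.003
grip_force: 0.0
[645.34937992  50.21701751 135.23318128] [126.44855192  43.60631527] [ 0.47436673 -0.15539901  0.40414396]
[[-10.0, 29.5], [-8.0, 23.0], [-6.0, 48.5], [-4.0, 49.0], [-2.0, 49.0], [0.0, 49.0], [2.0, 49.0], [4.0, 49.0], [6.0, 49.0], [8.0, 49.2], [10.0, 49.0], [12.0, 49.0], [14.0, 49.0], [16.0, 49.0], [18.0, 49.0], [20.0, 49.0], [22.0, 49.0], [24.0, 49.0], [26.0, 21.2], [28.0, 21.2], [30.0, 21.2], [32.0, 21.2], [34.0, 21.2], [36.0, 21.0], [38.0, 21.2], [40.0, 21.0], [42.0, 21.2], [44.0, 21.0], [46.0, 21.2], [48.0, 21.0], [50.0, 21.0], [52.0, 21.2], [54.0, 21.0], [56.0, 21.2], [58.0, 21.2], [60.0, 21.2], [62.0, 21.2], [64.0, 21.8], [66.0, 49.2], [68.0, 49.2], [70.0, 49.2], [72.0, 49.2], [74.0, 49.2], [76.0, 49.2], [78.0, 10.2], [80.0, 49.5], [82.0, 49.0], [84.0, 48.8], [86.0, 9.5], [88.0, 8.0], [90.0, 7.2], [92.0, 7.0], [94.0, 7.5], [96.0, 9.0], [98.0, 48.0], [100.0, 12.5], [102.0, 12.0], [104.0, 11.8], [106.0, 11.8], [108.0, 11.8], [110.0, 11.8]]
0.84 ((557.4459228515625, 29.62188720703125), (28.06723976135254, 40.11750411987305), 13.740631103515625) [36.16703736 44.25845645]
```

The numeric wrist measurement shows the carrier flush: its near edge is constant at 21.1 with the rail at 49.1, so 28.0 mm. It spans fy 25 to 64.5, about 40 mm short of home. I'll go back behind it for the final slide.

```bash
python3 -m pendant '[{"jaw":0.0,"dx":-8.05,"dy":-5.6,"dz":0.0,"rx":0.0,"ry":0.0,"rz":0.0},{"jaw":0.0,"dx":-8.05,"dy":-5.6,"dz":0.0,"rx":0.0,"ry":0.0,"rz":0.0},{"jaw":0.0,"dx":-8.05,"dy":-5.6,"dz":0.0,"rx":0.0,"ry":0.0,"rz":0.0},{"jaw":0.0,"dx":-8.05,"dy":-5.6,"dz":-4.0,"rx":0.0,"ry":0.0,"rz":0.0},{"jaw":0.0,"dx":-8.05,"dy":-5.6,"dz":-8.0,"rx":0.0,"ry":0.0,"rz":0.0},{"jaw":0.0,"dx":-8.05,"dy":-5.6,"dz":-11.9,"rx":0.0,"ry":0.0,"rz":0.0},{"jaw":0.0,"dx":-8.05,"dy":-5.6,"dz":-11.9,"rx":0.0,"ry":0.0,"rz":0.0},{"jaw":0.0,"dx":-8.05,"dy":-5.6,"dz":-11.9,"rx":0.0,"ry":0.0,"rz":0.0}]'
python3 -m pendant '[{"jaw":0.0,"dx":-0.14,"dy":0.643,"dz":0.0,"rx":0.0,"ry":0.0,"rz":0.0},{"jaw":0.0,"dx":-0.28,"dy":1.286,"dz":0.0,"rx":0.0,"ry":0.0,"rz":0.0},{"jaw":0.0,"dx":-0.42,"dy":1.929,"dz":0.0,"rx":0.0,"ry":0.0,"rz":0.0},{"jaw":0.0,"dx":-0.56,"dy":2.572,"dz":0.0,"rx":0.0,"ry":0.0,"rz":0.0},{"jaw":0.0,"dx":-0.7,"dy":3.215,"dz":0.0,"rx":0.0,"ry":0.0,"rz":0.0},{"jaw":0.0,"dx":-0.84,"dy":3.858,"dz":0.0,"rx":0.0,"ry":0.0,"rz":0.0},{"jaw":0.0,"dx":-0.96,"dy":4.4,"dz":0.0,"rx":0.0,"ry":0.0,"rz":0.0},{"jaw":0.0,"dx":-0.96,"dy":4.4,"dz":0.0,"rx":0.0,"ry":0.0,"rz":0.0}]'
python3 -c "
from h import *
s=env.read_state();print(s['tcp_pos'],F(s['tcp_pos']),s['ft_force'])"
```

```text
time: 16.35
tcp_pos: [563.8, -6.6, 17.9]
tcp_rot: [0.372, -3.119, 0.0]
ft_force: [-0.2, -0.6, 0.7]
opening: 0.005
grip_force: 0.0
time: 17.15
tcp_pos: [554.5, 39.4, 17.0]
tcp_rot: [0.376, -3.119, 0.0]
ft_force: [-0.1, -0.3, -0.6]
opening: 0.01
grip_force: 0.0
[554.47614937  39.36374197  17.00881253] [35.57125367 54.42547816] [-0.11158318 -0.29414545 -0.55557371]
```

```bash
python3 -m pendant '[{"jaw":0.0,"dx":-0.01,"dy":0.05,"dz":0.0,"rx":0.0,"ry":0.0,"rz":0.0},{"jaw":0.0,"dx":-0.02,"dy":0.1,"dz":0.0,"rx":0.0,"ry":0.0,"rz":0.0},{"jaw":0.0,"dx":-0.02,"dy":0.1,"dz":0.0,"rx":0.0,"ry":0.0,"rz":0.0}]'
python3 -m pendant '[{"jaw":0.0,"dx":-0.01,"dy":0.05,"dz":0.0,"rx":0.0,"ry":0.0,"rz":0.0},{"jaw":0.0,"dx":-0.02,"dy":0.1,"dz":0.0,"rx":0.0,"ry":0.0,"rz":0.0},{"jaw":0.0,"dx":-0.02,"dy":0.1,"dz":0.0,"rx":0.0,"ry":0.0,"rz":0.0}]'
python3 -c "
from h import *
s=env.read_state();print(s['tcp_pos'],F(s['tcp_pos']),s['ft_force'])"
```

```text
time: 17.45
tcp_pos: [554.4, 39.7, 17.0]
tcp_rot: [0.375, -3.119, -0.0]
ft_force: [0.1, 0.8, -0.3]
opening: 0.005
grip_force: 0.2
time: 17.75
tcp_pos: [554.3, 39.8, 17.1]
tcp_rot: [-0.373, 3.119, -0.001]
ft_force: [1.4, -5.8, -0.4]
opening: 0.003
grip_force: 2.6
[554.33445985  39.79655788  17.09328312] [35.53531023 54.87947552] [ 1.38908349 -5.75065809 -0.43454273]
```

It is against the stop at 5.8 N. I'll back off and check.

```bash
python3 -m pendant '[{"jaw":0.0,"dx":0.1,"dy":-0.4,"dz":0.0,"rx":0.0,"ry":0.0,"rz":0.0},{"jaw":0.0,"dx":0.47,"dy":-1.94,"dz":0.0,"rx":0.0,"ry":0.0,"rz":0.0},{"jaw":0.0,"dx":0.47,"dy":-1.94,"dz":0.0,"rx":0.0,"ry":0.0,"rz":0.0},{"jaw":0.0,"dx":0.47,"dy":-1.94,"dz":12.0,"rx":0.0,"ry":0.0,"rz":0.0},{"jaw":0.0,"dx":0.47,"dy":-1.94,"dz":12.0,"rx":0.0,"ry":0.0,"rz":0.0},{"jaw":0.0,"dx":0.47,"dy":-1.94,"dz":12.0,"rx":0.0,"ry":0.0,"rz":0.0},{"jaw":0.0,"dx":8.5,"dy":4.5,"dz":12.0,"rx":0.0,"ry":0.0,"rz":0.0},{"jaw":0.0,"dx":8.5,"dy":4.5,"dz":12.0,"rx":0.0,"ry":0.0,"rz":0.0},{"jaw":0.0,"dx":8.5,"dy":4.5,"dz":12.0,"rx":0.0,"ry":0.0,"rz":0.0},{"jaw":0.0,"dx":8.5,"dy":4.5,"dz":12.0,"rx":0.0,"ry":0.0,"rz":0.0}]'
python3 - <<'E'
from h import *
w=camera("wrist")
e=edge(w,30,110,5,60,25,41);print(e.round(1).tolist())
for r in trace("carrier",w)[:2]:
    q=rect(w,r["pixels"],25);print(r["p"],q,F(q[0]))
u,v=proj(w,np.r_[W(36,85),25])[0]
x0=int(np.clip(u-80,0,400));y0=int(np.clip(v-60,0,300))
save(w,"w7.png",(x0,y0,x0+160,y0+120),5)
E
```

```text
time: 18.75
tcp_pos: [639.2, 87.6, 136.0]
tcp_rot: [0.378, -3.117, 0.0]
ft_force: [-0.3, 0.2, -0.3]
opening: 0.002
grip_force: 0.0
[[30.0, 49.5], [32.0, 49.5], [34.0, 49.2], [36.0, 49.2], [38.0, 49.2], [40.0, 49.2], [42.0, 49.5], [44.0, 49.5], [46.0, 49.5], [48.0, 49.5], [50.0, 49.5], [52.0, 49.5], [54.0, 49.5], [56.0, 49.5], [58.0, 49.5], [60.0, 49.5], [62.0, 49.2], [64.0, 21.5], [66.0, 21.5], [68.0, 21.5], [70.0, 21.5], [72.0, 21.2], [74.0, 21.2], [76.0, 21.2], [78.0, 21.2], [80.0, 21.2], [82.0, 21.2], [84.0, 21.2], [86.0, 21.2], [88.0, 9.0], [90.0, 7.8], [92.0, 7.5], [94.0, 7.8], [96.0, 9.0], [98.0, 21.2], [100.0, 21.5], [102.0, 12.8], [104.0, 11.8], [106.0, 11.8], [108.0, 11.8], [110.0, 11.8]]
0.58 ((548.1389770507812, 67.0044937133789), (27.975522994995117, 40.145843505859375), 13.85457706451416) [35.9112741  82.78134698]
```

View pics/w7.png

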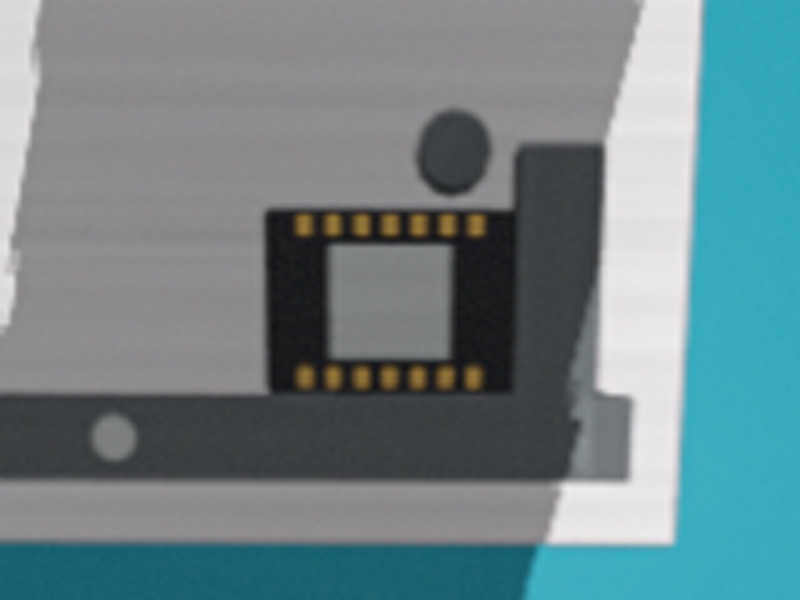

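The carrier is fully home: it is flat against the rail at crop y≈393 and up against the stop at x≈515, with the pin clear at (453,150). The fingers are well away, so I'm handing in.

```bash
python3 -c "
from h import *
print(env.finish_job())"
```

```text
the job is handed in; nothing more can be done
None
```

The carrier was pushed flat against the rail, slid along it into the corner pocket, and left touching rail and end stop; the fingers are clear, and the job was handed in just after 18.75 s on the robot's clock.

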